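# Refit the sample carousel on its keyed spindle

### The job

Put the loose sample carousel back on the spindle of the sampler base: lower it on and, pressing lightly, turn it slowly until its slots drop over the drive keys and it sits fully home, then turn it, spindle and all, until the white line across it is in line with the two red index marks on the base, and let go. Keep the carousel upright, never push it against the base with more than 25 N, and do not disturb the marker and the timer.

Things in the scene. Friction and masses are not known exactly. Their poses are not given: they have to be found in the camera images.
- carousel_mid (a point): Loose sample carousel, about 250 g, 96 mm across, 72 mm high, upright on the bench. The point is on its axis half-way up, 36 mm above its underside; z up, x along the white line across its top (same both ways round). Blue foot up to 60 mm across (0 to 20 mm up), grey plate 96 mm across (20 to 26), twelve vial caps to 31 mm, blue hub above.
- carousel_grip (a point): Where to grip the carousel: on its axis, 58 mm above the underside, in the round blue fluted hub, 30 mm in diameter, whose straight part runs from 36 to 72 mm up. Fingertips must stay higher than 33 mm above the underside. Axes as carousel_mid.
- carousel: The carousel's underside centre, axes as carousel_mid. In the underside is a blind round bore 18 mm wide and 46 mm deep, and a cross of two open slots, 8 mm wide and 10 mm deep, along the carousel's own x and y: the key repeats every quarter turn.
- sampler_base: Fixed white box, 170 mm (x) by 150 mm, top 45 mm above the bench. Origin on the bench below the spindle axis; z up, x along the line through its two red index marks, 20 mm bars on the top centred 69 mm either side of the axis.
- spindle_seat (a point): Centre of the top face of the base's round black rubber seat (slightly soft, 68 mm across, 50 mm above the bench), on the spindle axis; axes as the base. Fully home: carousel underside on the seat, carousel_mid 36 mm above this point. Not keyed: it rests on the keys, 7 mm higher.
- spindle_tip (a point): Tip of the upright steel spindle, 34 mm above the seat: 16 mm in diameter for the lower 22 mm, then a cone to 7 mm at the tip. The spindle turns without end either way, needs about 0.2 N m, and stays where it is left.
- key_cross (a point): Centre of the top of the drive keys: a cross of two flat steel bars on the spindle, 5 mm wide, reaching 21 mm from the axis, tops 7 mm above the seat. Axes as the base, NOT as the keys: their angle is not measured. At the start one arm stands 15 to 75 degrees counterclockwise (from above) from the base's x, the others at quarter turns. The slots pass the keys within about 3 degrees.
- marker_mid (a point): Red marker pen lying on the bench, 133 mm long (along its y) and 16 mm thick; the point is its middle. A bystander.
- timer_mid (a point): White lab timer lying flat, 64 x 64 x 18 mm; the point is its middle. A bystander.
Not all that is in view belongs to the job. What is shaped like the carousel but green is not meant.

How it is judged:
By the outcome, as a careful person would: the job done as asked, in the order asked, and still so for the second after the job is handed in, with the robot touching nothing.
It also fails if it takes over 54 s, if anything falls off the work surface, if the arm or the gripper's body presses on something with over 40 N, if the wrist force passes 120 N, or if a joint passes its speed limit or range.

### The arm

A 6-joint arm with a two-finger parallel gripper is mounted at the origin on a cart in front of the work surface, level with it; the furniture and walls round the work are solid. World frame = base frame: x ahead of the robot, y to its left, z up, the work surface at z = 0. Lengths are in m, angles in rad, forces in N, time in s.
With the tool pointing down it reaches from about 0.35 to 0.85 m from the base axis. Payload 8.1 kg.
Tool frame: the origin (TCP) lies on the centre line of the jaws, within the pads' length; the fingertips stand robot.finger_overhang ahead of it and the grasp point (between the pads) lies 5 mm behind it (robot.finger_overhang is the distance from the TCP to the fingertips, in m); z points along the fingers, y is the direction in which the jaws open and shut (so a half turn about z gives the same grasp; the last joint's range is limited). The gripper opens to 93 mm and grips with 3 to 60 N. Pads are 15 mm wide; open, the fingers measure 128 mm over their backs; the gripper's body (75 mm by 188 mm) begins 65 mm behind the grasp point.
Start: joints at [1.093, 0.13, 1.488, -0, 1.523, -0.085], TCP at [0.23, 0.554, 0.233] pointing down, gripper open.
Joint ranges: [-2.96, 2.96], [-0.89, 2.26], [0.02, 2.5], [-1.34, 4.48], [0, 2.73], [-2.66, 2.66]. Speed limits (rad/s): [2.39, 2.39, 2.79, 3.14, 3.14, 3.14].

### API

Orientations are given as a rotation vector (axis times angle).
In Python, from plant import robot gives the robot as it stands. The module is installed in compiled form; this text tells all that it offers.
- The arm moves only by the tool carry_out, never from a script. Its argument "commands" is a list that holds one entry, the list of rows, each a list of 4 numbers: the shift along the tool's x, y, z in cm, then the turn about the tool's z in degrees. In form: [[[tx, ty, tz, roll], ...]]. A call has 1 to 20 rows; each row shifts and turns the commanded pose from where the row before left it, along the tool's axes as they then stand; what a row does not reach is not made up. A row lasts 1/12 s, in which the tool goes at most 41.7 mm and 7.16 degrees, less where a joint would pass 70% of its speed; a pose out of reach is approached as far as the arm can. A call is refused whole if a number of a shift passes 4.17 or a number of a turn 7.16, either way. A call with a gripper value outside its range is refused whole. "claw" is the finger opening in cm, from 0 to 9.3, set as the call begins (left out, the last holds). The fingers move at their own pace and stop on an object; "grip_force" is the grip in N (left out, the last holds). Time passes only in rows, so rows that do not move let the fingers close. It gives the time, the measured TCP pose, the force and the opening at its end, in the units of the state.
- robot.read_state(): the state, without advancing time (a new reading comes with each control period).
- robot.read_camera(name): name is "scene" or "top"; returns the picture (384x512x3 uint8, red, green, blue); there is no depth.
- robot.camera_params(name): a dict with "mtx" (3x3 intrinsics, pixels), "dist_coeffs" ([k1, k2, p1, p2, k3] as OpenCV has them; the pictures are not rectified), "R" (3x3) and "t" (3): a world point X has camera coordinates R X + t. Camera axes: x right, y down, z forward; pixel columns grow to the right and rows downward; lengths in m; the calibration is good to about 2 mm. A picture is of the moment at which its call begins. camera_params takes no time and is no camera call.
- robot.close_job(): hands the job in, once; it reports no verdict.
The state is a dict: "t": time; "q": joint angles; "dq": joint speeds; "joint_torque": joint torques, N m; "tool_pos": TCP position; "orientation": TCP orientation; "force": force on the tool from outside, world axes, zero at the start; "wrist_torque": the same for the moment, N m; "opening": finger opening in m.
Only numpy, scipy, OpenCV 4.12 (cv2) and the standard library are available. Lean on these libraries where they do the work, as an engineer would, in place of code of your own. Each camera call takes 0.05 s, during which the arm holds its last target.

## Working session

There is one attempt and no reset: what is moved stays moved. The work goes in short steps, Python scripts to look and compute and a tool call to move; the robot and the scene stay as the last step left them, time stands still between calls to the robot, and variables do not carry over. Pictures are saved under pics/ and viewed, and the job is handed in when it is done.

Besides the shell and the picture viewer there is one more tool, called after ">>>" in YAML: its name, and indented under it one key for each argument. carry_out: Moves the arm, as the interface text tells. Its arguments: {"type":"object","properties":{"commands":{"type":"array","items":{"type":"array","items":{"type":"array","items":{"type":"number"}}}},"claw":{"type":"number"},"grip_force":{"type":"number"}},"required":["commands"]}

```bash
mkdir -p pics; ls; python3 - <<'E'
from plant import robot
import cv2
s=robot.read_state(); print({k:(v if isinstance(v,float) else [round(float(x),4) for x in v]) for k,v in s.items()}); print(robot.finger_overhang)
for n in ("scene","top"):
    im=robot.read_camera(n); cv2.imwrite(f"pics/{n}0.png",im[:,:,::-1]); p=robot.camera_params(n); print(n,p)
E
```

```text
pics
{'t': 0.0, 'q': [1.0926, 0.1311, 1.4893, -0.0, 1.523, -0.0854], 'dq': [0.0004, 0.0031, 0.001, 0.0009, -0.0002, 0.0021], 'joint_torque': [-0.0021, -55.9848, -49.1748, 0.0766, 0.0352, -0.0001], 'tool_pos': [0.2294, 0.5538, 0.2316], 'orientation': [-0.613, -3.0807, 0.0027], 'force': [0.2994, -0.264, 0.573], 'wrist_torque': [-0.0107, -0.0123, 0.0237], 'opening': 0.09293575812434471}
0.014
scene {'mtx': array([[395.59096048,   0.        , 251.22894432],
       [  0.        , 395.59096048, 192.1329754 ],
       [  0.        ,   0.        ,   1.        ]]), 'dist_coeffs': array([-0.09590256,  0.        ,  0.        ,  0.        ,  0.        ]), 'R': array([[ 0.91078073, -0.41287087, -0.0040121 ],
       [-0.2413054 , -0.52437731, -0.81657831],
       [ 0.33503755,  0.74469194, -0.57722072]]), 't': array([-0.42323577,  0.30410563,  0.58818676])}
top {'mtx': array([[376.81666011,   0.        , 258.46877089],
       [  0.        , 376.81666011, 193.94833155],
       [  0.        ,   0.        ,   1.        ]]), 'dist_coeffs': array([-0.03863199,  0.        ,  0.        ,  0.        ,  0.        ]), 'R': array([[-0.00901549, -0.99995112,  0.00405988],
       [-0.99128067,  0.00840342, -0.13149909],
       [ 0.13145855, -0.00521001, -0.99130798]]), 't': array([0.19557065, 0.54582646, 0.84580902])}
```

View pics/scene0.png

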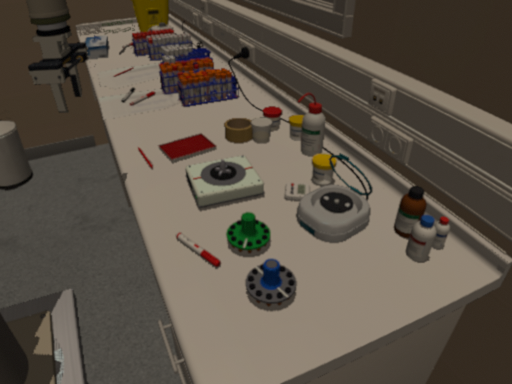

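View pics/top0.png

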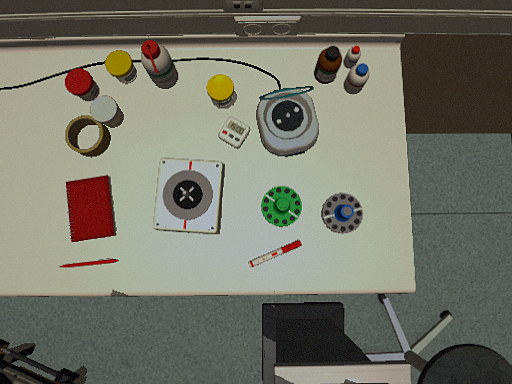

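Top view: the base is at (187,195) with the key cross on it, the grey/blue carousel at (343,212), and the green look-alike at (281,206). The marker is at (275,253) and the timer at (234,131). The white box with a lid at (288,120) is a decoy centrifuge. Candidates for the carousel are (343,212), blue hub and grey plate, which fits, and (281,206), green, which is not meant. I'll confirm with a crop.

```bash
cat > h.py <<'E'
import numpy as np, cv2
from plant import robot
P={n:robot.camera_params(n) for n in("scene","top")}
def ray(n,uv):
    p=P[n]; x=cv2.undistortPoints(np.array(uv,float).reshape(-1,1,2),p["mtx"],p["dist_coeffs"]).reshape(-1,2)
    d=np.c_[x,np.ones(len(x))]@p["R"]; return -p["R"].T@p["t"],d
def onz(n,uv,z):
    c,d=ray(n,uv); return c+d*((z-c[2])/d[:,2])[:,None]
def proj(n,X):
    p=P[n]; return cv2.projectPoints(np.array(X,float).reshape(-1,1,3),cv2.Rodrigues(p["R"])[0],p["t"],p["mtx"],p["dist_coeffs"])[0].reshape(-1,2)
E
python3 - <<'E'
import cv2,numpy as np
t=cv2.imread("pics/top0.png")
a=cv2.resize(t[170:250,240:380],None,fx=5,fy=5,interpolation=cv2.INTER_CUBIC)
b=cv2.resize(t[150:240,145:230],None,fx=6,fy=6,interpolation=cv2.INTER_CUBIC)
cv2.imwrite("pics/c1.png",a);cv2.imwrite("pics/c2.png",b)
E
```

```text
(no output)
```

View pics/c1.png

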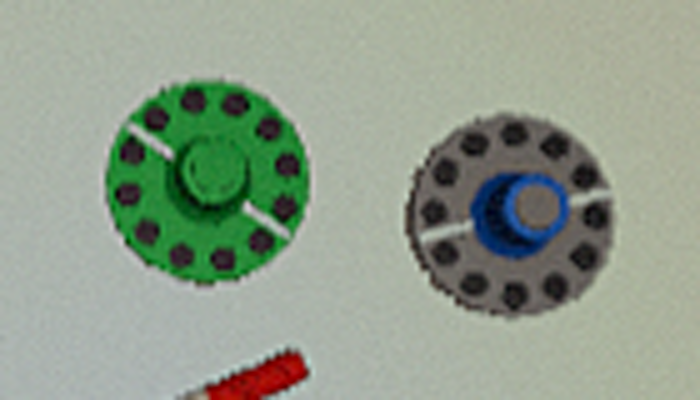

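View pics/c2.png

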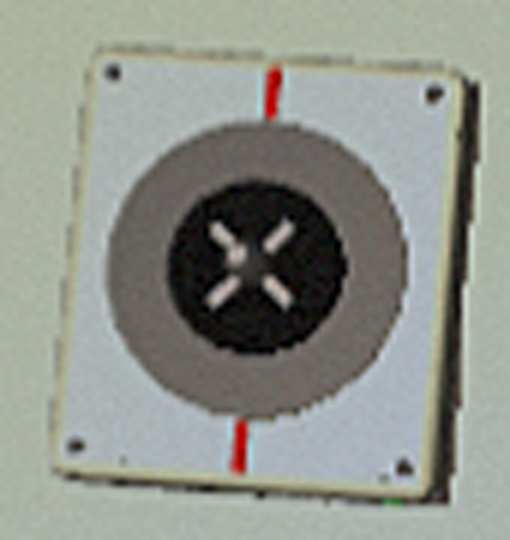

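```bash
python3 - <<'E'
from h import *
t=cv2.imread("pics/top0.png"); hsv=cv2.cvtColor(t,cv2.COLOR_BGR2HSV)
def blobs(m,roi,amin=3):
    x0,y0,x1,y1=roi; k=np.zeros_like(m); k[y0:y1,x0:x1]=m[y0:y1,x0:x1]
    n,l,st,c=cv2.connectedComponentsWithStats(k); return [(st[i,4],c[i],np.argwhere(l==i)[:,::-1]) for i in range(1,n) if st[i,4]>=amin]
# caps
up=cv2.resize(t,None,fx=4,fy=4,interpolation=cv2.INTER_CUBIC); g=cv2.cvtColor(up,cv2.COLOR_BGR2GRAY); hu=cv2.cvtColor(up,cv2.COLOR_BGR2HSV)
f=lambda c:(np.array(c)+.5)/4-.5
m=((g<62)&(hu[...,1]<90)).astype(np.uint8)
B=[b for b in blobs(m,(1280,765,1460,945),40)]
for b in B: print("cap",b[0],f(b[1]).round(2))
C=np.array([f(b[1]) for b in B if b[0]<400]); 
X=onz("top",C,.031)
def circ(X):
    A=np.c_[2*X[:,:2],np.ones(len(X))]; s=np.linalg.lstsq(A,(X[:,:2]**2).sum(1),rcond=None)[0]; r=np.sqrt(s[2]+s[0]**2+s[1]**2); return s[:2],r,np.abs(np.hypot(*(X[:,:2]-s[:2]).T)-r).max()
print("cap circle",circ(X))
# hub blue outline
m=((hu[...,0]>100)&(hu[...,0]<130)&(hu[...,1]>120)).astype(np.uint8)
for b in blobs(m,(1280,765,1460,945),100): print("blue",b[0],f(b[1]),f(b[2].min(0)),f(b[2].max(0)))
# white line
m=((g>135)).astype(np.uint8)
cc=f(proj and [0,0])
yy,xx=np.mgrid[0:g.shape[0],0:g.shape[1]]
c=proj("top",[[*circ(X)[0],.028]])[0]; print("c px",c)
rr=np.hypot((xx+.5)/4-.5-c[0],(yy+.5)/4-.5-c[1])
k=((rr<18.5)&(g>120)&(hu[...,1]<80)&(rr>8)).astype(np.uint8)
L=[]
for b in blobs(k,(1280,765,1460,945),20): 
    print("white",b[0],f(b[1])); L.append(b)
pts=np.vstack([f(b[2]) for b in L]); W=onz("top",pts,.026)[:,:2]
v=cv2.fitLine(W.astype(np.float32),cv2.DIST_HUBER,0,.001,.001).ravel(); print("line ang",np.degrees(np.arctan2(v[1],v[0])),v[2:])
# base
m=(((hu[...,0]<8)|(hu[...,0]>172))&(hu[...,1]>150)&(hu[...,2]>80)).astype(np.uint8)
R=[]
for b in blobs(m,(600,600,900,960),60): print("red",b[0],f(b[1])); R.append(onz("top",[f(b[1])],.045)[0])
R=np.array(R);print(R); d=R[0]-R[1]; print("base",R.mean(0),np.linalg.norm(d),np.degrees(np.arctan2(d[1],d[0])))
m=(g<50).astype(np.uint8)
b=max(blobs(m,(680,700,820,860),200),key=lambda b:b[0])
hull=cv2.convexHull(b[2].astype(np.int32)).reshape(-1,2); print("seat",circ(onz("top",f(hull),.05)))
base=R.mean(0)
c=proj("top",[[base[0],base[1],.057]])[0]; rr=np.hypot((xx+.5)/4-.5-c[0],(yy+.5)/4-.5-c[1])
print("key c px",c, "tip px",proj("top",[[base[0],base[1],.084]])[0])
k=((rr<12)&(g>110)).astype(np.uint8)
for b in blobs(k,(680,700,820,860),10):
    w=onz("top",f(b[2]),.057)[:,:2]; dd=w.mean(0)-base[:2]; v=cv2.fitLine(w.astype(np.float32),cv2.DIST_L2,0,.001,.001).ravel()
    print("key",b[0],f(b[1]),np.degrees(np.arctan2(dd[1],dd[0])),np.hypot(*dd),"fit",np.degrees(np.arctan2(v[1],v[0])))
E
```

```text
cap 329 [342.43 196.39]
cap 330 [334.47 198.46]
cap 351 [350.52 198.8 ]
cap 334 [328.65 204.1 ]
cap 318 [356.51 204.82]
cap 124 [321.79 212.26]
cap 303 [326.37 212.1 ]
cap 324 [358.63 212.88]
cap 82 [323.45 220.34]
cap 304 [328.57 220.21]
cap 360 [356.42 220.93]
cap 303 [334.36 226.43]
cap 331 [350.62 226.95]
cap 346 [342.53 228.67]
cap circle (array([ 0.50202679, -0.00282557]), np.float64(0.03927045035716335), np.float64(0.00656274126188789))
blue 3083 [342.09524003 212.67324846] [333.625 204.375] [353.125 221.125]
c px [340.98915432 212.86634544]
white 216 [356.0462963  209.24768519]
white 396 [328.09974747 215.97916667]
line ang -77.05562 [0.5005273  0.00387638]
red 233 [189.93508584 164.88143777]
red 228 [184.54605263 223.91776316]
[[0.61624221 0.35057748 0.045     ]
 [0.47841945 0.36089825 0.045     ]]
base [0.54733083 0.35573786 0.045     ] 0.1382086464213558 -4.282568346857113
seat (array([0.54643798, 0.35484381]), np.float64(0.033760273432306594), np.float64(0.0012046512997760384))
key c px [186.28954574 193.40626364] tip px [184.02572725 191.78452587]
key 277 [182.78203971 190.30731047] 48.47473832533894 0.010894078301722135 fit 36.897133
key 169 [190.98298817 188.98298817] -46.30284577002552 0.014647535522709329 fit -42.219532
key 182 [181.70192308 198.08791209] 136.01994891744732 0.014847279563609667 fit -46.888447
key 174 [190.71982759 197.97557471] -135.84665248129284 0.014771000683283481 fit 43.386105
```

```bash
python3 - <<'E'
from h import *
def circ(X):
    A=np.c_[2*X[:,:2],np.ones(len(X))]; s=np.linalg.lstsq(A,(X[:,:2]**2).sum(1),rcond=None)[0]; r=np.sqrt(s[2]+s[0]**2+s[1]**2); return s[:2],r,np.abs(np.hypot(*(X[:,:2]-s[:2]).T)-r).max()
C=np.array([[342.43,196.39],[334.47,198.46],[350.52,198.8],[328.65,204.1],[356.51,204.82],[326.37,212.1],[358.63,212.88],[328.57,220.21],[356.42,220.93],[334.36,226.43],[350.62,226.95],[342.53,228.67]])
X=onz("top",C,.031); print("caps",circ(X))
c=circ(X)[0]; a=np.sort(np.degrees(np.arctan2(X[:,1]-c[1],X[:,0]-c[0]))%30); print(a)
# hub top: grey disc inside blue
t=cv2.imread("pics/top0.png");up=cv2.resize(t,None,fx=4,fy=4,interpolation=cv2.INTER_CUBIC);hu=cv2.cvtColor(up,cv2.COLOR_BGR2HSV)
f=lambda c:(np.array(c)+.5)/4-.5
print("hub top pred px top/scene",proj("top",[[*c,.072]]),proj("scene",[[*c,.072]]))
print("cam",-P["top"]["R"].T@P["top"]["t"],-P["scene"]["R"].T@P["scene"]["t"])
b=[.5473,.3557]
print("tip pred",proj("top",[[*b,.084]]),proj("scene",[[*b,.084]]),"marks scene",proj("scene",[[.61624,.35058,.045],[.47842,.3609,.045]]))
s=cv2.imread("pics/scene0.png")
h=cv2.cvtColor(cv2.resize(s,None,fx=4,fy=4,interpolation=cv2.INTER_CUBIC),cv2.COLOR_BGR2HSV)
m=((h[...,0]>100)&(h[...,0]<130)&(h[...,1]>120)).astype(np.uint8); k=np.zeros_like(m);k[1020:1160,1000:1180]=m[1020:1160,1000:1180]
p=np.argwhere(k)[:,::-1]; print("scene blue x",f(p.min(0)),f(p.max(0)))
cv2.imwrite("pics/s1.png",np.hstack([cv2.resize(s[150:210,180:270],None,fx=4,fy=4,interpolation=cv2.INTER_CUBIC),cv2.resize(s[250:310,235:305],None,fx=4,fy=4,interpolation=cv2.INTER_CUBIC)]))
E
```

```text
caps (array([ 0.50256266, -0.00585258]), np.float64(0.03795289003983158), np.float64(0.00032063775924800336))
[27.51288418 27.74967363 27.801242   27.85510027 27.85973395 27.86048183
 27.89478367 27.96915983 28.03519206 28.15361194 28.1732122  28.24850043]
hub top pred px top/scene [[346.6730691 211.004012 ]] [[271.54408355 262.65535245]]
cam [0.43164156 0.19538096 0.90943892] [ 0.26179267 -0.45329356  0.58614159]
tip pred [[184.04256508 191.79818119]] [[222.44903804 158.90824772]] marks scene [[248.57884398 167.10352996]
 [196.78744363 177.26315859]]
scene blue x [260.125 259.875] [281.125 289.125]
```

View pics/s1.png

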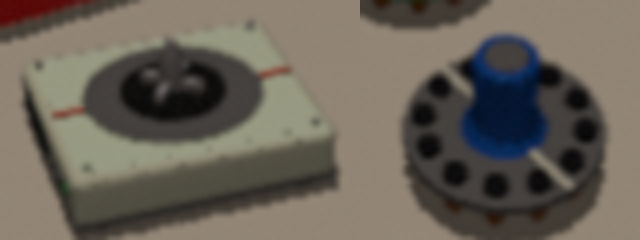

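```bash
cat >> h.py <<'E'
from scipy.spatial.transform import Rotation as Ro
def go(target,yaw=None):
    s=robot.read_state(); M=Ro.from_rotvec(s["orientation"]).as_matrix(); th=np.degrees(np.arctan2(M[1,0],M[0,0]))
    d=M.T@(np.array(target)-s["tool_pos"])*100
    print("t",round(s["t"],2),"pos",s["tool_pos"].round(4) if hasattr(s["tool_pos"],"round") else s["tool_pos"],"yaw %.2f"%th,"zaxis",M[:,2].round(3),"tool delta cm",d.round(2),"roll",None if yaw is None else round((th-yaw+180)%360-180,2),"F",np.round(s["force"],2),"T",np.round(s["wrist_torque"],3),"q6 %.2f"%s["q"][5],"open %.4f"%s["opening"])
    return M,th
E
python3 -c "
from h import *
go([.5026,-.0059,.20],103)"
```

```text
t 0.1 pos [0.2294 0.5539 0.2317] yaw 157.50 zaxis [-0.001 -0.002 -1.   ] tool delta cm [-46.66 -41.25   3.23] roll 54.5 F [-0.79  0.22  0.14] T [-0.014 -0.015 -0.006] q6 -0.09 open 0.0929
```

>>> carry_out:
  commands:
    - [[-2.6, -2.3, 0, 0], [-2.6, -2.3, 0, 0], [-2.6, -2.3, 0, 0], [-2.6, -2.3, 0, 0], [-2.6, -2.3, 0, 0], [-2.6, -2.3, 0, 0], [-2.6, -2.3, 0, 0], [-2.6, -2.3, 0, 0], [-2.6, -2.3, 0, 0], [-2.6, -2.3, 0, 0], [-2.6, -2.3, 0, 0], [-2.6, -2.3, 0, 0], [-2.6, -2.3, 0, 0], [-2.6, -2.3, 0, 0], [-2.6, -2.3, 0, 0], [-2.6, -2.3, 0, 0], [-2.6, -2.3, 0, 0], [-2.46, -2.15, 1, 0], [0, 0, 1, 0], [0, 0, 1.2, 0]]
  claw: 9.3

```text
t: 1.77
tool_pos: [0.5031, -0.0068, 0.2]
orientation: [-0.618, -3.08, -0.0]
force: [-0.9, 1.0, -0.2]
opening: 0.0928
```

>>> carry_out:
  commands:
    - [[0, 0, 0, 6.8], [0, 0, 0, 6.8], [0, 0, 0, 6.8], [0, 0, 0, 6.8], [0, 0, 0, 6.8], [0, 0, 0, 6.8], [0, 0, 0, 6.8], [0, 0, 0, 6.8], [0, 0, 0, 0], [0, 0, 0, 0]]

```text
t: 2.6
tool_pos: [0.5022, -0.0043, 0.1999]
orientation: [-1.947, -2.464, 0.001]
force: [-0.0, -1.2, 0.2]
opening: 0.0928
```

```bash
python3 -c "
from h import *
go([.5026,-.0059,.053],103)"
```

```text
t 2.6 pos [ 0.5022 -0.0043  0.1999] yaw 103.38 zaxis [-0.001  0.    -1.   ] tool delta cm [-0.18  0.02 14.69] roll 0.38 F [-0.04 -1.16  0.15] T [-0.031  0.081 -0.005] q6 -0.34 open 0.0928
```

>>> carry_out:
  commands:
    - [[-0.1, 0, 1.5, 0], [0, 0, 1.5, 0], [0, 0, 1.5, 0], [0, 0, 1.5, 0], [0, 0, 1.5, 0], [0, 0, 1.5, 0], [0, 0, 1.0, 0], [0, 0, 0, 0], [0, 0, 0, 0], [0, 0, 0, 0]]

```text
t: 3.43
tool_pos: [0.5035, -0.0062, 0.1015]
orientation: [1.952, 2.461, 0.001]
force: [0.3, 0.4, 0.3]
opening: 0.0928
```

```bash
python3 -c "
from h import *
go([.5026,-.0059,.053],103)
t=robot.read_camera('top'); s=robot.read_camera('scene')
cv2.imwrite('pics/g1.png',np.hstack([cv2.resize(t[150:270,270:410],(392*1,336)),cv2.resize(s[190:310,200:340],(392,336))])[:,:,::-1])
go([.5026,-.0059,.053],103)
"
```

```text
t 3.43 pos [ 0.5035 -0.0062  0.1015] yaw 103.17 zaxis [ 0.001 -0.    -1.   ] tool delta cm [ 0.06 -0.09  4.85] roll 0.17 F [0.31 0.36 0.3 ] T [-0.022  0.001 -0.008] q6 -0.34 open 0.0928
t 3.53 pos [ 0.5039 -0.0064  0.1019] yaw 103.14 zaxis [ 0.002 -0.    -1.   ] tool delta cm [ 0.08 -0.13  4.89] roll 0.14 F [ 0.56 -0.6   0.63] T [-0.07   0.104 -0.016] q6 -0.34 open 0.0927
```

View pics/g1.png

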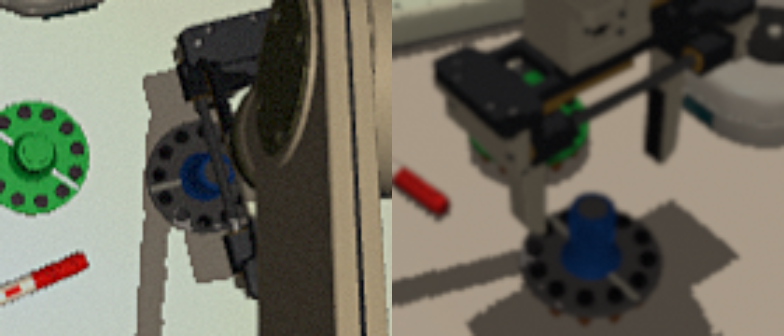

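Both views show the jaws straddling the blue hub, which is at about (345,211) in top and (272,264) in scene. I'll descend and grip.

>>> carry_out:
  commands:
    - [[0, -0.1, 0.8, 0], [0, 0, 0.8, 0], [0, 0, 0.8, 0], [0, 0, 0.8, 0], [0, 0, 0.8, 0], [0, 0, 0.87, 0], [0, 0, 0, 0], [0, 0, 0, 0], [0, 0, 0, 0]]

```text
t: 4.28
tool_pos: [0.5022, -0.0066, 0.052]
orientation: [-1.954, -2.46, 0.0]
force: [1.4, -1.1, 0.4]
opening: 0.093
```

>>> carry_out:
  commands:
    - [[0, 0, 0, 0], [0, 0, 0, 0], [0, 0, 0, 0], [0, 0, 0, 0], [0, 0, 0, 0], [0, 0, 0, 0], [0, 0, 0, 0], [0, 0, 0, 0], [0, 0, 0, 0], [0, 0, 0, 0], [0, 0, 0, 0], [0, 0, 0, 0]]
  claw: 2.0
  grip_force: 40

```text
t: 5.28
tool_pos: [0.5021, -0.0065, 0.0519]
orientation: [1.954, 2.46, 0.0]
force: [1.4, 0.0, -0.2]
opening: 0.0291
```

```bash
python3 -c "
from h import *
go([.5026,-.0059,.053],103)
"
```

```text
t 5.28 pos [ 0.5021 -0.0065  0.0519] yaw 103.10 zaxis [ 0.  0. -1.] tool delta cm [ 0.05  0.06 -0.11] roll 0.1 F [ 1.36  0.   -0.15] T [-0.017  0.05  -0.034] q6 -0.34 open 0.0291
```

>>> carry_out:
  commands:
    - [[0, 0, -0.5, 0], [0, 0, -1.5, 0], [0, 0, -2, 0], [0, 0, -2, 0], [0, 0, -2, 0], [0, 0, -2, 0], [0, 0, -2, 0], [0, 0, -1.8, 0], [0, 0, 0, 0], [0, 0, 0, 0]]

```text
t: 6.12
tool_pos: [0.5027, -0.0067, 0.1907]
orientation: [1.953, 2.459, 0.002]
force: [0.4, -0.4, -2.9]
opening: 0.0294
```

```bash
python3 -c "
from h import *
go([.5466,.355,.19],124)
"
```

```text
t 6.12 pos [ 0.5027 -0.0067  0.1907] yaw 103.09 zaxis [ 0.002 -0.    -1.   ] tool delta cm [34.23 12.47  0.07] roll -20.91 F [ 0.36 -0.42 -2.88] T [-0.059  0.073  0.007] q6 -0.34 open 0.0294
```

>>> carry_out:
  commands:
    - [[1.2, 0.44, 0, 0], [2.2, 0.8, 0, 0], [2.2, 0.8, 0, 0], [2.2, 0.8, 0, 0], [2.2, 0.8, 0, 0], [2.2, 0.8, 0, 0], [2.2, 0.8, 0, 0], [2.2, 0.8, 0, 0], [2.2, 0.8, 0, 0], [2.2, 0.8, 0, 0], [2.2, 0.8, 0, 0], [2.2, 0.8, 0, 0], [2.2, 0.8, 0, 0], [2.2, 0.8, 0, 0], [2.2, 0.8, 0, 0], [2.23, 0.83, 0, 0], [0, 0, 0, -5.2], [0, 0, 0, -5.2], [0, 0, 0, -5.2], [0, 0, 0, -5.2]]

```text
t: 7.78
tool_pos: [0.5447, 0.3547, 0.1868]
orientation: [-1.47, -2.774, 0.006]
force: [0.2, 0.5, -2.7]
opening: 0.0294
```

>>> carry_out:
  commands:
    - [[0, 0, 0, 0], [0, 0, 0, 0], [0, 0, 0, 0], [0, 0, 0, 0]]

```text
t: 8.12
tool_pos: [0.5457, 0.3549, 0.1892]
orientation: [-1.48, -2.77, 0.001]
force: [-0.6, -0.3, -2.1]
opening: 0.0293
```

```bash
python3 -c "
from h import *
go([.5466,.355,.19],124)
t=robot.read_camera('top'); s=robot.read_camera('scene')
cv2.imwrite('pics/a_top.png',t[:,:,::-1]);cv2.imwrite('pics/a_sc.png',s[:,:,::-1])
cv2.imwrite('pics/a1.png',np.hstack([cv2.resize(t[120:260,120:260],(392*1,392)),cv2.resize(s[70:210,150:290],(392,392))])[:,:,::-1])
go([.5466,.355,.19],124)
"
```

```text
t 8.12 pos [0.5457 0.3549 0.1892] yaw 123.77 zaxis [-0.001 -0.    -1.   ] tool delta cm [-0.04  0.08 -0.08] roll -0.23 F [-0.56 -0.31 -2.07] T [-0.117  0.039 -0.009] q6 -0.09 open 0.0293
t 8.22 pos [0.5459 0.355  0.1897] yaw 123.82 zaxis [-0. -0. -1.] tool delta cm [-0.04  0.06 -0.03] roll -0.18 F [-0.31 -0.52 -1.67] T [-0.025  0.017 -0.04 ] q6 -0.09 open 0.0290
```

View pics/a1.png

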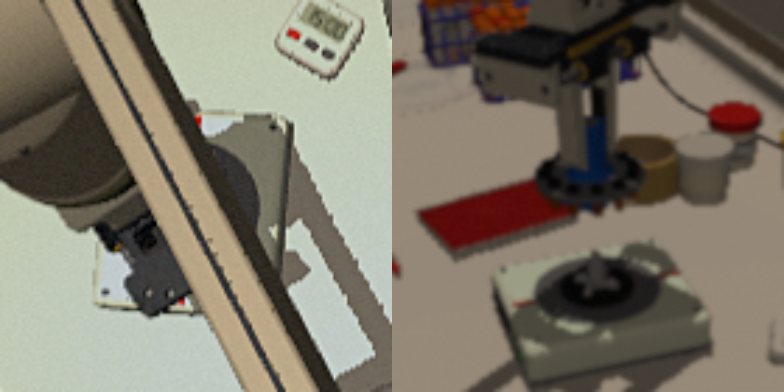

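```bash
python3 -c "
from h import *
s=cv2.imread('pics/a_sc.png'); a=cv2.resize(s[105:155,195:240],None,fx=12,fy=12,interpolation=cv2.INTER_CUBIC)
a=cv2.convertScaleAbs(a,alpha=2.2); cv2.imwrite('pics/a2.png',a)
c=[.5459,.355]
print(proj('scene',[[*c,.164],[*c,.169],[c[0]+.048,c[1],.164],[c[0]-.048,c[1],.164],[c[0],c[1]+.048,.164],[c[0],c[1]-.048,.164]]))
"
```

```text
[[220.51132898 130.21126823]
 [220.41306021 128.31341259]
 [239.04577287 126.46459034]
 [201.36312978 134.1137398 ]
 [213.66632897 122.37674498]
 [227.91498681 138.68933152]]
```

View pics/a2.png

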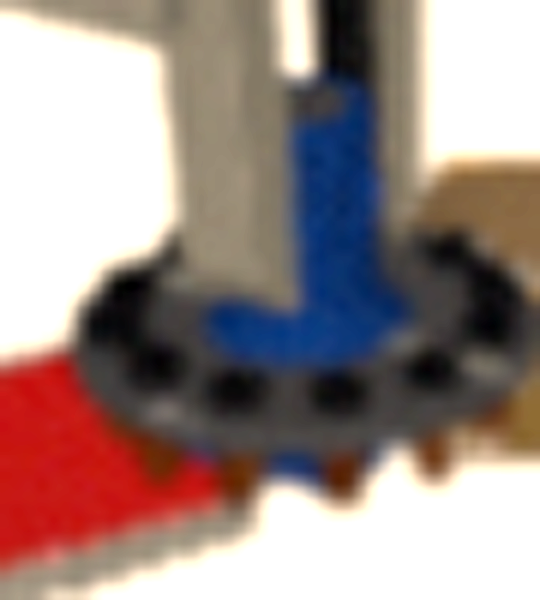

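```bash
python3 -c "
from h import *
px=np.array([[155,362],[237,390],[338,390],[433,367],[490,315]])/12.+[195,105]-.46
X=onz('scene',px,.169); c=np.array([.5459,.355]); d=X[:,:2]-c
print(X.round(4),np.degrees(np.arctan2(d[:,1],d[:,0])),np.hypot(*d.T))
w=onz('scene',np.array([[155,408],[490,370]])/12.+[195,105]-.46,.164)[:,:2]-c
print(np.degrees(np.arctan2(w[:,1],w[:,0])),np.hypot(*w.T))
"
```

```text
[[0.5069 0.3365 0.169 ]
 [0.5173 0.3188 0.169 ]
 [0.5347 0.3106 0.169 ]
 [0.5547 0.3118 0.169 ]
 [0.5731 0.3278 0.169 ]] [-154.61451278 -128.29619642 -104.11676152  -78.4885858   -45.01819723] [0.04312043 0.04618413 0.04580596 0.04408684 0.03852277]
[-147.16960581  -61.27296575] [0.05042542 0.04548376]
```

>>> carry_out:
  commands:
    - [[0, 0.05, 1, 0], [0, 0, 1, 0], [0, 0, 1, 0], [0, 0, 0.8, 0], [0, 0, 0.6, 0], [0, 0, 0, 0], [0, 0, 0, 0], [0, 0, 0, 0]]

```text
t: 8.88
tool_pos: [0.5467, 0.3555, 0.1464]
orientation: [1.477, 2.772, 0.001]
force: [0.3, -0.2, -2.2]
opening: 0.0292
```

```bash
python3 -c "
from h import *
go([.5464,.355,.145],124)
s=robot.read_camera('scene')
cv2.imwrite('pics/b1.png',cv2.convertScaleAbs(cv2.resize(s[110:210,170:290],None,fx=6,fy=6,interpolation=cv2.INTER_CUBIC)[:,:,::-1],alpha=1.6))
go([.5464,.355,.145],124)
"
```

```text
t 8.88 pos [0.5467 0.3555 0.1464] yaw 123.89 zaxis [ 0.001  0.    -1.   ] tool delta cm [-0.03 -0.05  0.14] roll -0.11 F [ 0.3  -0.18 -2.21] T [-0.015  0.052 -0.03 ] q6 -0.09 open 0.0292
t 8.93 pos [0.5468 0.3556 0.1467] yaw 123.90 zaxis [ 0.001  0.001 -1.   ] tool delta cm [-0.03 -0.07  0.17] roll -0.1 F [ 0.34  0.79 -2.6 ] T [-0.031  0.014 -0.015] q6 -0.09 open 0.0295
```

View pics/b1.png

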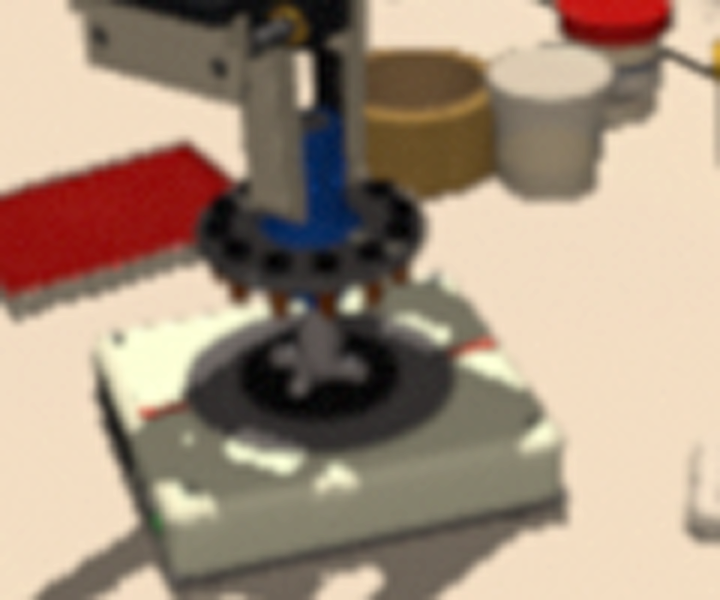

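>>> carry_out:
  commands:
    - [[0, 0, 0.4, 0], [0, 0, 0.4, 0], [0, 0, 0.4, 0], [0, 0, 0.4, 0], [0, 0, 0.2, 0], [0, 0, 0, 0]]

```text
t: 9.43
tool_pos: [0.5459, 0.3551, 0.1268]
orientation: [-1.477, -2.772, 0.002]
force: [-0.6, -0.3, -2.2]
opening: 0.0293
```

>>> carry_out:
  commands:
    - [[0, 0, 0.3, 0], [0, 0, 0.3, 0], [0, 0, 0.2, 0], [0, 0, 0, 0]]

```text
t: 9.77
tool_pos: [0.5461, 0.3552, 0.1192]
orientation: [-1.477, -2.772, 0.001]
force: [0.5, -0.1, -2.8]
opening: 0.029
```

```bash
python3 -c "
from h import *
go([.5464,.355,.11],124)
"
```

```text
t 9.77 pos [0.5461 0.3552 0.1192] yaw 123.90 zaxis [-0.001 -0.    -1.   ] tool delta cm [-0.03  0.02  0.92] roll -0.1 F [ 0.5  -0.14 -2.82] T [-0.028  0.047 -0.027] q6 -0.09 open 0.0290
```

>>> carry_out:
  commands:
    - [[0, 0, 0.2, 0], [0, 0, 0.2, 0], [0, 0, 0.2, 0], [0, 0, 0.1, 0], [0, 0, 0, 0]]

```text
t: 10.18
tool_pos: [0.5462, 0.3553, 0.1125]
orientation: [-1.477, -2.772, 0.001]
force: [-0.0, -0.1, -1.8]
opening: 0.0293
```

>>> carry_out:
  commands:
    - [[0, 0, 0.1, 0], [0, 0, 0.05, 0], [0, 0, 0, 0]]

```text
t: 10.43
tool_pos: [0.5463, 0.3554, 0.1114]
orientation: [-1.477, -2.772, 0.0]
force: [0.0, 0.2, -2.5]
opening: 0.0291
```

>>> carry_out:
  commands:
    - [[0, 0, 0.1, 0], [0, 0, 0, 0]]

```text
t: 10.6
tool_pos: [0.5463, 0.3553, 0.1103]
orientation: [-1.477, -2.772, 0.0]
force: [-0.1, -1.0, -2.2]
opening: 0.0294
```

>>> carry_out:
  commands:
    - [[0, 0, 0.1, 0], [0, 0, 0, 0]]

```text
t: 10.77
tool_pos: [0.5463, 0.3553, 0.1092]
orientation: [-1.477, -2.772, 0.0]
force: [0.2, 0.2, -3.0]
opening: 0.0291
```

>>> carry_out:
  commands:
    - [[0, 0, 0.05, 0], [0, 0, 0, 0]]

```text
t: 10.93
tool_pos: [0.5464, 0.3554, 0.109]
orientation: [1.477, 2.772, 0.0]
force: [0.3, 0.1, -1.9]
opening: 0.0291
```

>>> carry_out:
  commands:
    - [[0, 0, 0.05, 0], [0, 0, 0, 0]]

```text
t: 11.1
tool_pos: [0.5465, 0.3554, 0.1089]
orientation: [1.477, 2.772, 0.0]
force: [-1.5, -0.8, 1.6]
opening: 0.0294
```

>>> carry_out:
  commands:
    - [[0, 0, 0.05, 0], [0, 0, 0, 0]]

```text
t: 11.27
tool_pos: [0.5466, 0.3555, 0.1088]
orientation: [1.477, 2.772, 0.001]
force: [-2.6, -2.0, 5.1]
opening: 0.0291
```

Resting on the keys with about 7 N of push. Now I'll turn counterclockwise slowly.

>>> carry_out:
  commands:
    - [[0, 0, 0, -1], [0, 0, 0, -1], [0, 0, 0, -1], [0, 0, 0, -1], [0, 0, 0, -1], [0, 0, 0, 0]]

```text
t: 11.77
tool_pos: [0.5469, 0.3557, 0.1086]
orientation: [1.352, 2.835, 0.002]
force: [0.6, 0.2, 5.4]
opening: 0.0294
```

>>> carry_out:
  commands:
    - [[0, 0, 0, -1], [0, 0, 0, -1], [0, 0, 0, 0]]

```text
t: 12.02
tool_pos: [0.5466, 0.3557, 0.1081]
orientation: [1.303, 2.858, 0.001]
force: [1.0, 1.3, 3.7]
opening: 0.0292
```

```bash
python3 -c "
from h import *
go([.5464,.355,.102],134.5)
"
```

```text
t 12.02 pos [0.5466 0.3557 0.1081] yaw 130.98 zaxis [ 0.001  0.001 -1.   ] tool delta cm [-0.04 -0.06  0.61] roll -3.52 F [1.03 1.3  3.7 ] T [0.266 0.051 0.027] q6 -0.22 open 0.0292
```

>>> carry_out:
  commands:
    - [[0, 0, 0.03, -1], [0, 0, 0, 0]]

```text
t: 12.18
tool_pos: [0.5462, 0.3552, 0.1068]
orientation: [-1.278, -2.87, 0.001]
force: [2.2, 1.3, -1.5]
opening: 0.0292
```

>>> carry_out:
  commands:
    - [[0, 0, 0.03, -1], [0, 0, 0, 0]]

```text
t: 12.35
tool_pos: [0.5461, 0.3551, 0.1065]
orientation: [-1.253, -2.88, 0.001]
force: [2.1, 0.8, -3.2]
opening: 0.0297
```

>>> carry_out:
  commands:
    - [[0, 0, 0.03, -1], [0, 0, 0, 0]]

```text
t: 12.52
tool_pos: [0.546, 0.355, 0.1064]
orientation: [-1.228, -2.891, 0.002]
force: [0.7, 0.5, -3.2]
opening: 0.0292
```

Dropping in: z has fallen 2.4 mm and the push is gone. I'll keep lowering.

>>> carry_out:
  commands:
    - [[0, 0, 0.1, 0], [0, 0, 0.1, 0], [0, 0, 0, 0]]

```text
t: 12.77
tool_pos: [0.5461, 0.3551, 0.1045]
orientation: [-1.23, -2.89, 0.001]
force: [0.8, 0.0, -2.5]
opening: 0.0293
```

>>> carry_out:
  commands:
    - [[0, 0, 0.1, 0], [0, 0, 0.05, 0], [0, 0, 0, 0]]

```text
t: 13.02
tool_pos: [0.5462, 0.3553, 0.1033]
orientation: [-1.23, -2.89, 0.001]
force: [-0.3, -0.4, -1.4]
opening: 0.0294
```

>>> carry_out:
  commands:
    - [[0, 0, 0.05, 0], [0, 0, 0, 0]]

```text
t: 13.18
tool_pos: [0.5463, 0.3553, 0.1029]
orientation: [-1.23, -2.891, 0.0]
force: [-0.4, -1.2, -2.0]
opening: 0.0292
```

>>> carry_out:
  commands:
    - [[0, 0, 0.05, 0], [0, 0, 0, 0]]

```text
t: 13.35
tool_pos: [0.5464, 0.3554, 0.1025]
orientation: [-1.23, -2.891, 0.0]
force: [0.3, 0.3, -1.9]
opening: 0.0293
```

>>> carry_out:
  commands:
    - [[0, 0, 0.05, 0], [0, 0, 0, 0]]

```text
t: 13.52
tool_pos: [0.5464, 0.3554, 0.102]
orientation: [1.23, 2.891, 0.0]
force: [-0.6, 0.3, -2.0]
opening: 0.0292
```

>>> carry_out:
  commands:
    - [[0, 0, 0.04, 0], [0, 0, 0, 0]]

```text
t: 13.68
tool_pos: [0.5464, 0.3554, 0.102]
orientation: [1.23, 2.891, 0.0]
force: [-0.5, -1.7, -0.2]
opening: 0.0295
```

>>> carry_out:
  commands:
    - [[0, 0, 0.04, 0], [0, 0, 0, 0]]

```text
t: 13.85
tool_pos: [0.5465, 0.3554, 0.1019]
orientation: [1.23, 2.89, 0.001]
force: [-3.7, -2.5, 4.6]
opening: 0.0294
```

Seated: contact at TCP z 0.1019 against 0.109 on the keys, so the 7 mm drop is complete. Now I'll turn it with the spindle by about +42° counterclockwise.

>>> carry_out:
  commands:
    - [[0, 0, -0.03, -1], [0, 0, 0, -2], [0, 0, 0, -2], [0, 0, 0, -2], [0, 0, 0, -2], [0, 0, 0, -2], [0, 0, 0, -2], [0, 0, 0, 0]]

```text
t: 14.52
tool_pos: [0.547, 0.3555, 0.102]
orientation: [0.892, 3.011, 0.001]
force: [0.2, -0.2, 1.7]
opening: 0.0292
```

```bash
python3 -c "
from h import *
go([.5464,.355,.102],175.9)
"
```

```text
t 14.52 pos [0.547  0.3555 0.102 ] yaw 147.02 zaxis [ 0.001  0.001 -1.   ] tool delta cm [ 0.03 -0.08 -0.  ] roll -28.88 F [ 0.17 -0.19  1.65] T [-0.102 -0.126 -0.124] q6 -0.50 open 0.0292
```

>>> carry_out:
  commands:
    - [[0, 0, 0, -2], [0, 0, 0, -2], [0, 0, 0, -2], [0, 0, 0, -2], [0, 0, 0, -2], [0, 0, 0, -2], [0, 0, 0, -2], [0, 0, 0, 0]]

```text
t: 15.18
tool_pos: [0.5471, 0.3556, 0.102]
orientation: [0.52, 3.097, 0.001]
force: [1.6, 0.4, 2.3]
opening: 0.0293
```

>>> carry_out:
  commands:
    - [[0, 0, 0, -2], [0, 0, 0, -2], [0, 0, 0, -2], [0, 0, 0, -2], [0, 0, 0, -2], [0, 0, 0, -2], [0, 0, 0, -1.5], [0, 0, 0, 0], [0, 0, 0, 0]]

```text
t: 15.93
tool_pos: [0.547, 0.3557, 0.102]
orientation: [0.157, 3.136, 0.001]
force: [2.9, 1.1, 2.4]
opening: 0.0294
```

```bash
python3 -c "
from h import *
go([.5464,.355,.102],175.9)
t=robot.read_camera('top'); s=robot.read_camera('scene')
cv2.imwrite('pics/d_top.png',t[:,:,::-1]);cv2.imwrite('pics/d_sc.png',s[:,:,::-1])
cv2.imwrite('pics/d1.png',cv2.convertScaleAbs(np.hstack([cv2.resize(t[140:250,130:240],(396,396)),cv2.resize(s[110:210,170:280],(396,360)).repeat(1,0) if 0 else cv2.resize(s[105:215,170:280],(396,396))])[:,:,::-1],alpha=1.6))
go([.5464,.355,.102],175.9)
"
```

```text
t 15.93 pos [0.547  0.3557 0.102 ] yaw 174.28 zaxis [ 0.001  0.001 -1.   ] tool delta cm [ 0.05 -0.08  0.  ] roll -1.62 F [2.86 1.11 2.43] T [ 0.187 -0.513 -0.036] q6 -0.97 open 0.0294
t 16.03 pos [0.547  0.3557 0.102 ] yaw 174.31 zaxis [ 0.001  0.001 -1.   ] tool delta cm [ 0.05 -0.07  0.  ] roll -1.59 F [2.53 2.35 2.77] T [ 0.285 -0.566 -0.174] q6 -0.97 open 0.0293
```

View pics/d1.png

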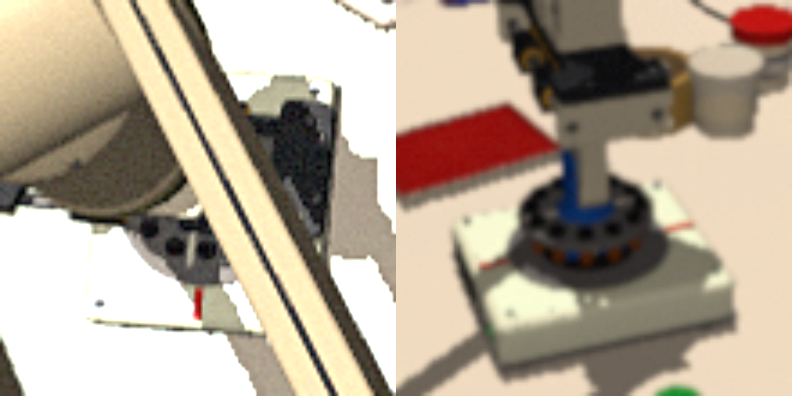

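```bash
python3 -c "
from h import *
t=cv2.imread('pics/d_top.png'); a=cv2.convertScaleAbs(cv2.resize(t[190:235,160:210],None,fx=14,fy=13,interpolation=cv2.INTER_CUBIC),alpha=1.8); cv2.imwrite('pics/d2.png',a)
up=cv2.resize(t,None,fx=4,fy=4,interpolation=cv2.INTER_CUBIC);g=cv2.cvtColor(up,cv2.COLOR_BGR2GRAY);hu=cv2.cvtColor(up,cv2.COLOR_BGR2HSV)
f=lambda c:(np.array(c)+.5)/4-.5
for th in (40,50,60):
  m=np.zeros_like(g); m[770:870,650:780]=(g<th)[770:870,650:780]
  n,l,st,c=cv2.connectedComponentsWithStats(m)
  for i in range(1,n):
    if st[i,4]>60:
        p=f(c[i]); X=onz('top',[p],.081)[0]; d=X[:2]-[.547,.3555]; print(th,st[i,4],p.round(1),X.round(4),np.degrees(np.arctan2(d[1],d[0])).round(1),np.hypot(*d).round(4))
"
```

```text
40 1010 [170.5 200. ] [0.5296 0.3861 0.081 ] 119.6 0.0352
40 65 [193.8 193.6] [0.5436 0.3346 0.081 ] -99.2 0.0211
40 544 [184.  202.4] [0.5241 0.356  0.081 ] 178.7 0.0229
40 458 [178.2 208.2] [0.5113 0.3685 0.081 ] 159.9 0.038
40 455 [187. 209.] [0.5094 0.3492 0.081 ] -170.5 0.0381
50 346 [165.5 193.6] [0.5441 0.3974 0.081 ] 93.9 0.042
50 3969 [177.9 204.9] [0.5186 0.3694 0.081 ] 153.9 0.0316
50 72 [193.7 193.5] [0.5437 0.3347 0.081 ] -99.1 0.0211
60 490 [165.8 193.8] [0.5436 0.3968 0.081 ] 94.7 0.0414
60 5563 [178.3 205.6] [0.517  0.3685 0.081 ] 156.6 0.0327
60 82 [193.7 193.6] [0.5435 0.3347 0.081 ] -99.5 0.0211
```

View pics/d2.png

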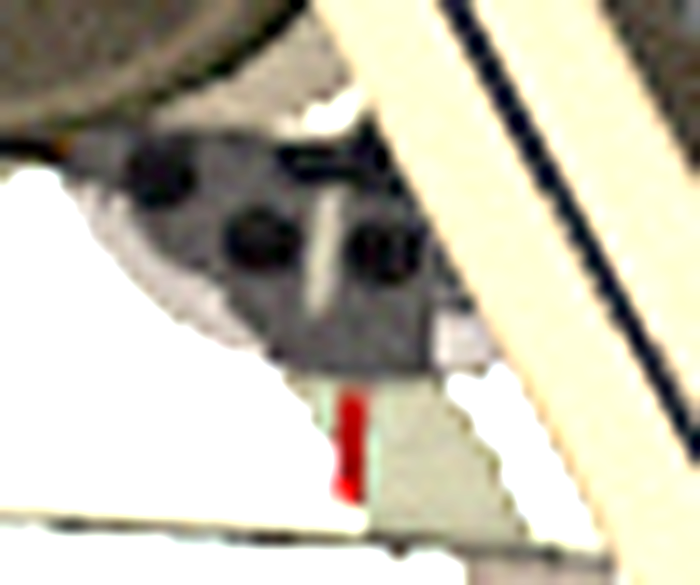

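The two caps flanking the line sit at 159.9° and 189.5°, so the line is at about 174.7° against the marks' 175.7°. I'll nudge it +1.3°, release and look unobstructed.

>>> carry_out:
  commands:
    - [[0, 0, 0, -0.7], [0, 0, 0, -0.6], [0, 0, 0, 0], [0, 0, 0, 0], [0, 0, 0, 0]]

```text
t: 16.45
tool_pos: [0.5468, 0.3557, 0.102]
orientation: [0.118, 3.138, 0.001]
force: [3.9, 2.4, 3.5]
opening: 0.0291
```

>>> carry_out:
  commands:
    - [[0, 0, 0, 0], [0, 0, 0, 0], [0, 0, 0, 0], [0, 0, 0, 0], [0, 0, 0, 0], [0, 0, 0, 0]]
  claw: 6.5

```text
t: 16.95
tool_pos: [0.546, 0.3552, 0.1011]
orientation: [-0.118, -3.139, 0.001]
force: [-0.1, 0.9, -0.2]
opening: 0.0633
```

```bash
python3 -c "
from h import *
go([.5464,.355,.22],175.9)
"
```

```text
t 16.95 pos [0.546  0.3552 0.1011] yaw 175.70 zaxis [-0.001 -0.001 -1.   ] tool delta cm [ -0.03  -0.02 -11.89] roll -0.2 F [-0.1   0.88 -0.17] T [ 0.048  0.01  -0.057] q6 -1.00 open 0.0633
```

>>> carry_out:
  commands:
    - [[0, 0, -1, 0], [0, 0, -2, 0], [0, 0, -3, 0], [0, 0, -3, 0], [0, 0, -3, 0], [0.1, -1.5, 0, 0], [0.15, -3, 0, 0], [0.15, -3, 0, 0], [0.15, -3, 0, 0], [0.15, -3, 0, 0], [0.15, -3, 0, 0], [0.15, -3, 0, 0], [0.15, -3, 0, 0], [0.15, -3, 0, 0], [0.15, -3, 0, 0], [0.15, -3, 0, 0], [0.15, -3, 0, 0], [0, 0, 0, 0], [0, 0, 0, 0]]

```text
t: 18.53
tool_pos: [0.5031, 0.0114, 0.2225]
orientation: [0.123, 3.138, 0.0]
force: [0.1, 0.5, -0.2]
opening: 0.065
```

```bash
cat > m.py <<'E'
from h import *
import sys
n=sys.argv[1]
t=robot.read_camera('top')[:,:,::-1].copy(); s=robot.read_camera('scene')[:,:,::-1].copy()
cv2.imwrite(f'pics/{n}_top.png',t);cv2.imwrite(f'pics/{n}_sc.png',s)
cv2.imwrite(f'pics/{n}.png',np.hstack([cv2.resize(t[150:240,140:230],(396,396),interpolation=cv2.INTER_CUBIC),cv2.resize(s[115:215,175:275],(396,396),interpolation=cv2.INTER_CUBIC)]))
up=cv2.resize(t,None,fx=4,fy=4,interpolation=cv2.INTER_CUBIC);g=cv2.cvtColor(up,cv2.COLOR_BGR2GRAY);hu=cv2.cvtColor(up,cv2.COLOR_BGR2HSV)
f=lambda c:(np.array(c)+.5)/4-.5
def comps(m,roi,a,b):
    x0,y0,x1,y1=roi;k=np.zeros(m.shape,np.uint8);k[y0:y1,x0:x1]=m[y0:y1,x0:x1]
    n,l,st,c=cv2.connectedComponentsWithStats(k); return [(st[i,4],f(c[i]),f(np.argwhere(l==i)[:,::-1])) for i in range(1,n) if a<=st[i,4]<=b]
def circ(X):
    A=np.c_[2*X[:,:2],np.ones(len(X))]; q=np.linalg.lstsq(A,(X[:,:2]**2).sum(1),rcond=None)[0]; r=np.sqrt(q[2]+q[0]**2+q[1]**2); return q[:2],r,np.abs(np.hypot(*(X[:,:2]-q[:2]).T)-r)
R=sorted(comps(((hu[...,0]<8)|(hu[...,0]>172))&(hu[...,1]>150)&(hu[...,2]>80),(600,600,900,960),60,600),key=lambda b:b[1][1])
print("red",[(b[0],b[1].round(2)) for b in R]); W=onz("top",[b[1] for b in R],.045); d=W[0]-W[-1]; A=np.degrees(np.arctan2(d[1],d[0])); print("base",W.mean(0),np.linalg.norm(d),A)
for th in (50,56,62,68):
    C=comps((g<th)&(hu[...,1]<110),(640,660,850,870),150,520)
    if len(C)<5: print(th,len(C)); continue
    X=onz("top",[b[1] for b in C],.081); c,r,e=circ(X); k=e<.0015; c,r,e=circ(X[k]); an=np.degrees(np.arctan2(X[k][:,1]-c[1],X[k][:,0]-c[0]))
    dev=(an-A-15+15)%30-15; print(th,"caps",len(C),k.sum(),"ctr",c,"r",r,e.max(),"line-marks dev",dev.round(1),"mean",dev.mean())
c=W.mean(0)[:2]; cp=proj("top",[[*c,.076]])[0]
yy,xx=np.mgrid[0:g.shape[0],0:g.shape[1]]; rr=np.hypot((xx+.5)/4-.5-cp[0],(yy+.5)/4-.5-cp[1])
Lw=comps((rr<21)&(rr>8)&(g>125)&(hu[...,1]<80),(640,660,850,870),40,900)
for b in Lw: print("white",b[0],b[1].round(2),b[2].min(0),b[2].max(0))
E
python3 m.py e; python3 -c "
from h import *
go([.5464,.355,.22],175.9)"
```

```text
red [(np.int32(230), array([189.93, 164.92])), (np.int32(227), array([184.56, 223.92]))]
base [0.5472852  0.35572778 0.045     ] 0.13813714864507382 -4.274763662231352
50 caps 12 12 ctr [0.54648833 0.35489207] r 0.03792492555201147 0.00039796236727678014 line-marks dev [-1.3 -0.8 -1.3 -0.8 -1.2 -0.8 -1.4 -0.5 -1.3 -0.8 -1.4 -2.1] mean -1.143043998951667
56 caps 12 12 ctr [0.54650918 0.35486363] r 0.03789905221354878 0.00028692969111273475 line-marks dev [-1.2 -0.8 -1.2 -0.8 -1.1 -1.  -1.2 -0.5 -1.4 -0.8 -1.  -2.2] mean -1.098932124354592
62 caps 12 12 ctr [0.54653692 0.35492685] r 0.03790217029947595 0.00031379068955136175 line-marks dev [-1.1 -0.8 -1.3 -0.9 -1.1 -0.9 -1.3 -0.6 -1.3 -0.7 -1.1 -2. ] mean -1.089642879535172
68 caps 12 12 ctr [0.54657138 0.35492717] r 0.037910711457716545 0.00024022169233334917 line-marks dev [-1.1 -0.8 -1.  -0.7 -1.  -0.9 -1.3 -0.7 -1.3 -0.7 -1.  -1.9] mean -1.044929722636793
white 470 [186.31 177.44] [184.625 171.625] [188.625 183.875]
white 100 [201.69 181.73] [199.875 178.625] [203.125 183.875]
white 546 [201.99 198.06] [196.125 184.125] [205.125 208.125]
white 51 [198.44 185.41] [195.875 185.125] [200.125 186.125]
white 42 [194.89 190.11] [194.125 188.375] [195.625 191.875]
white 65 [201.18 193.47] [199.125 192.875] [203.375 194.125]
white 40 [196.66 197.91] [196.375 196.125] [196.875 199.625]
white 471 [182.95 207.3 ] [181.125 201.375] [184.875 213.125]
white 61 [191.56 205.09] [190.875 202.875] [191.875 207.375]
white 40 [189.22 205.79] [187.125 204.625] [190.625 207.125]
white 43 [174.62 207.88] [174.375 206.125] [174.875 209.625]
white 208 [192.55 209.91] [188.875 207.375] [196.375 212.125]
t 18.63 pos [0.5033 0.0131 0.2222] yaw 175.68 zaxis [ 0.001  0.    -1.   ] tool delta cm [-1.72 34.42  0.24] roll -0.22 F [ 0.53 -0.23  0.17] T [-0.081  0.013 -0.006] q6 -1.57 open 0.0651
```

View pics/e.png

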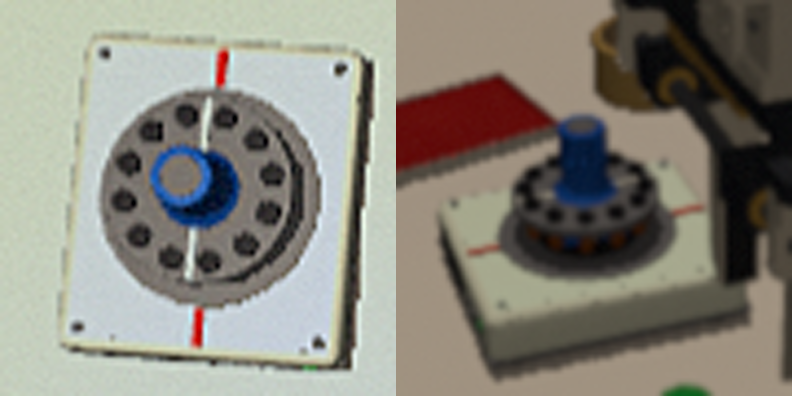

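```bash
python3 - <<'E'
from h import *
W=onz("top",[[186.31,177.44],[182.95,207.3]],.076); d=W[0]-W[1]; print("line",np.degrees(np.arctan2(d[1],d[0])),W.mean(0))
t=cv2.imread('pics/e_top.png');up=cv2.resize(t,None,fx=4,fy=4,interpolation=cv2.INTER_CUBIC).astype(float).min(2)
# line centroid per row
for rows in ((170,184),(201,214)):
    P_=[]
    for r in np.arange(rows[0],rows[1],.25):
        y=int((r+.5)*4-.5); c0=186.3 if rows[0]<190 else 183
        xs=np.arange(int((c0-3.5)*4),int((c0+3.5)*4)); v=np.clip(up[y,xs]-115,0,None)
        if v.sum()>100: P_.append([((xs*v).sum()/v.sum()+.5)/4-.5,r])
    P_=np.array(P_); X=onz("top",P_,.076); v=cv2.fitLine(X[:,:2].astype(np.float32),cv2.DIST_HUBER,0,1e-4,1e-4).ravel(); print(P_.mean(0),len(P_),X[:,:2].mean(0))
    if rows[0]<190:A=X[:,:2].mean(0)
    else: d=A-X[:,:2].mean(0); print(np.degrees(np.arctan2(d[1],d[0])))
E
```

```text
line -5.4248561124809775 [0.547296   0.35591013 0.076     ]
[186.22304975 177.31730769] 52 [0.5812307  0.35291616]
[182.89785814 207.5       ] 47 [0.51321834 0.35921338]
-5.289895847956712
```

Two methods, the cap ring and the white line itself, put the line at -5.4° against the marks at -4.3°, so it is 1.1° short. The ring centre (0.5465, 0.3549) and radius at the home height fit full seating. There's plenty of time, so I'll regrip the same way and trim it.

>>> carry_out:
  commands:
    - [[-0.1, 1.4, 0, 0], [-0.15, 3, 0, 0], [-0.15, 3, 0, 0], [-0.15, 3, 0, 0], [-0.15, 3, 0, 0], [-0.15, 3, 0, 0], [-0.15, 3, 0, 0], [-0.15, 3, 0, 0], [-0.15, 3, 0, 0], [-0.15, 3, 0, 0], [-0.15, 3, 0, 0], [-0.12, 3, 0, 0], [0, 0, 0, 0], [0, 0, 0, 0], [0, 0, 0, 0]]

```text
t: 19.88
tool_pos: [0.5452, 0.3552, 0.2212]
orientation: [-0.115, -3.139, 0.001]
force: [0.4, -0.0, 0.0]
opening: 0.065
```

```bash
python3 -c "
from h import *
go([.5465,.3550,.102],175.7)"
```

```text
t 19.88 pos [0.5452 0.3552 0.2212] yaw 175.81 zaxis [-0.001 -0.001 -1.   ] tool delta cm [-0.13 -0.   11.92] roll 0.11 F [ 0.35 -0.05  0.02] T [-0.065  0.01   0.036] q6 -1.00 open 0.0650
```

>>> carry_out:
  commands:
    - [[-0.05, 0, 2, 0], [0, 0, 2, 0], [0, 0, 2, 0], [0, 0, 2, 0], [0, 0, 1.5, 0], [0, 0, 1, 0], [0, 0, 0.8, 0], [0, 0, 0.5, 0], [0, 0, 0, 0], [0, 0, 0, 0]]

```text
t: 20.72
tool_pos: [0.5468, 0.3544, 0.1042]
orientation: [0.118, 3.139, 0.001]
force: [-0.8, 0.6, 0.8]
opening: 0.0647
```

>>> carry_out:
  commands:
    - [[0, 0, 0, 0], [0, 0, 0, 0], [0, 0, 0, 0], [0, 0, 0, 0], [0, 0, 0, 0], [0, 0, 0, 0], [0, 0, 0, 0], [0, 0, 0, 0]]
  claw: 2.0
  grip_force: 40

```text
t: 21.38
tool_pos: [0.5466, 0.3547, 0.1037]
orientation: [0.118, 3.139, 0.001]
force: [-0.4, 1.8, 0.2]
opening: 0.0294
```

```bash
python3 -c "
from h import *
go([.5465,.3550,.102],177.1)"
```

```text
t 21.38 pos [0.5466 0.3547 0.1037] yaw 175.70 zaxis [ 0.     0.001 -1.   ] tool delta cm [0.01 0.03 0.17] roll -1.4 F [-0.38  1.82  0.23] T [ 0.521 -0.061 -0.063] q6 -1.00 open 0.0294
```

>>> carry_out:
  commands:
    - [[0, 0, 0, -0.5], [0, 0, 0, -0.5], [0, 0, 0, -0.5], [0, 0, 0, 0], [0, 0, 0, 0], [0, 0, 0, 0]]

```text
t: 21.88
tool_pos: [0.5466, 0.3547, 0.1037]
orientation: [0.077, 3.14, 0.001]
force: [0.2, 4.9, 0.2]
opening: 0.0294
```

```bash
cat > two.py <<'E'
from h import *
import sys
go([.5465,.3550,.102],177.1)
t=robot.read_camera('top')[:,:,::-1].copy()
up=cv2.resize(t,None,fx=4,fy=4,interpolation=cv2.INTER_CUBIC);g=cv2.cvtColor(up,cv2.COLOR_BGR2GRAY)
m=np.zeros_like(g); m[770:870,650:780]=(g<40)[770:870,650:780]
n,l,st,c=cv2.connectedComponentsWithStats(m)
for i in range(1,n):
    p=(c[i]+.5)/4-.5; X=onz('top',[p],.081)[0]; d=X[:2]-[.5465,.3549]; r=np.hypot(*d)
    if st[i,4]>200 and abs(r-.038)<.003: print(st[i,4],p.round(2),(np.degrees(np.arctan2(d[1],d[0]))%360).round(2),r.round(4))
E
python3 two.py
```

```text
t 21.88 pos [0.5466 0.3547 0.1037] yaw 177.19 zaxis [ 0.     0.001 -1.   ] tool delta cm [0.02 0.03 0.17] roll 0.09 F [0.22 4.91 0.16] T [ 0.994 -0.257 -0.179] q6 -1.03 open 0.0294
1231 [170.56 200.12] 118.93 0.0354
431 [178.98 208.17] 161.21 0.0372
531 [188.2  209.38] 192.53 0.039
```

>>> carry_out:
  commands:
    - [[0, 0, 0, 0], [0, 0, 0, 0], [0, 0, 0, 0], [0, 0, 0, 0], [0, 0, 0, 0], [0, 0, 0, 0]]
  claw: 6.5

```text
t: 22.43
tool_pos: [0.5464, 0.3541, 0.1033]
orientation: [-0.077, -3.14, 0.001]
force: [0.4, -0.6, -0.1]
opening: 0.0631
```

>>> carry_out:
  commands:
    - [[0, 0, -1, 0], [0, 0, -2, 0], [0, 0, -3, 0], [0, 0, -3, 0], [0, 0, -3, 0], [0.1, -1.5, 0, 0], [0.15, -3, 0, 0], [0.15, -3, 0, 0], [0.15, -3, 0, 0], [0.15, -3, 0, 0], [0.15, -3, 0, 0], [0.15, -3, 0, 0], [0.15, -3, 0, 0], [0.15, -3, 0, 0], [0.15, -3, 0, 0], [0.15, -3, 0, 0], [0.15, -3, 0, 0], [0, 0, 0, 0], [0, 0, 0, 0]]

```text
t: 24.02
tool_pos: [0.5122, 0.0093, 0.2245]
orientation: [0.082, 3.139, -0.0]
force: [0.3, 0.0, 0.1]
opening: 0.065
```

```bash
python3 m.py f; python3 -c "
from h import *
go([.5464,.355,.22],175.9)"
```

```text
red [(np.int32(229), array([189.94, 164.87])), (np.int32(225), array([184.56, 223.87]))]
base [0.54739639 0.35572228 0.045     ] 0.1381331059832572 -4.277873779801868
50 caps 12 12 ctr [0.54669671 0.35480586] r 0.03786554993755551 0.00040670173370167817 line-marks dev [-0.2  0.1 -0.5 -0.5 -0.5 -0.7 -0.7  0.8 -0.4 -0.6 -0.5 -0.9] mean -0.377875422659236
56 caps 12 12 ctr [0.54667487 0.35483238] r 0.037857821731966 0.00036017507128092985 line-marks dev [-0.3  0.  -0.5 -0.3 -0.4 -0.7 -0.6  0.6 -0.4 -0.6 -0.5 -0.8] mean -0.37570125641227037
62 caps 12 12 ctr [0.54669229 0.35482556] r 0.037876228977663816 0.00038834463997473867 line-marks dev [-0.4 -0.1 -0.5 -0.3 -0.4 -0.6 -0.7  0.3 -0.4 -0.5 -0.5 -0.7] mean -0.39228201740407914
68 caps 12 12 ctr [0.5467173  0.35485445] r 0.03785894657578004 0.0002980089070127104 line-marks dev [-0.2 -0.  -0.3 -0.2 -0.4 -0.7 -0.7  0.2 -0.4 -0.4 -0.5 -0.8] mean -0.3786389569882849
white 458 [186.04 177.49] [184.375 171.375] [187.875 183.625]
white 51 [177.37 180.03] [177.125 177.625] [177.625 182.125]
white 42 [193.57 180.34] [192.875 178.625] [193.875 182.375]
white 120 [201.4  182.38] [199.625 179.125] [203.125 184.875]
white 50 [172.52 186.3 ] [172.125 184.125] [173.625 188.625]
white 531 [202.55 197.18] [197.625 184.125] [205.125 207.875]
white 70 [200.95 193.48] [198.875 192.875] [203.125 194.125]
white 129 [197.06 198.57] [196.125 194.375] [198.125 201.875]
white 478 [183.13 207.17] [181.125 201.375] [184.875 213.125]
white 324 [192.32 208.34] [189.125 203.125] [196.625 212.125]
white 73 [174.86 208.02] [174.125 205.375] [176.125 211.375]
t 24.12 pos [0.5123 0.0111 0.2242] yaw 177.18 zaxis [ 0.001  0.    -1.   ] tool delta cm [-1.71 34.52  0.44] roll 1.28 F [ 0.44  0.03 -0.86] T [ 0.033 -0.02   0.019] q6 -1.60 open 0.0650
```

View pics/f.png

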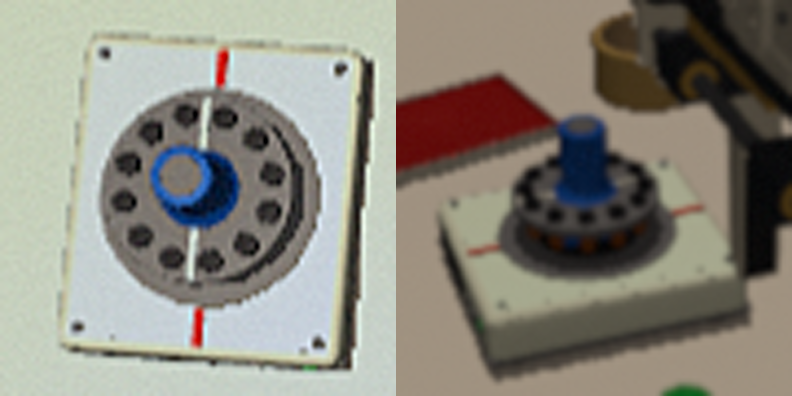

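View pics/f_top.png

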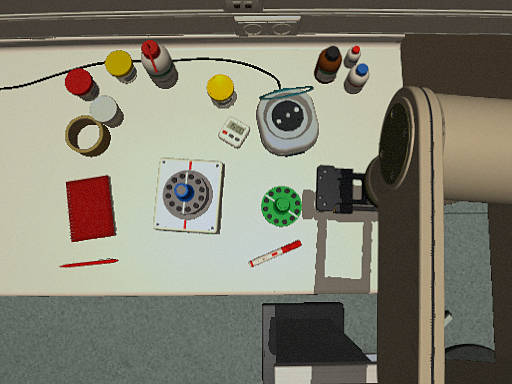

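```bash
python3 - <<'E'
from h import *
c=[.5467,.3548]
print("hub top px home / 7mm up:",proj("top",[[*c,.122],[*c,.129]]).round(2).tolist(),proj("scene",[[*c,.122],[*c,.129]]).round(2).tolist())
for n,roi in(("top",(170,175,200,210)),("scene",(205,135,240,175))):
    im=cv2.imread(f"pics/f_{'top' if n=='top' else 'sc'}.png");h=cv2.cvtColor(cv2.resize(im,None,fx=4,fy=4,interpolation=cv2.INTER_CUBIC),cv2.COLOR_BGR2HSV)
    x0,y0,x1,y1=[4*v for v in roi]; m=((h[...,0]>100)&(h[...,0]<130)&(h[...,1]>120)).astype(np.uint8)[y0:y1,x0:x1]
    cs,hi=cv2.findContours(m,cv2.RETR_CCOMP,cv2.CHAIN_APPROX_NONE)
    for k,q in enumerate(cs):
        if hi[0][k][3]>=0 and cv2.contourArea(q)>30: mm=cv2.moments(q); print(n,"cap-disc",((mm['m10']/mm['m00']+x0+.5)/4-.5),((mm['m01']/mm['m00']+y0+.5)/4-.5))
W=onz("top",[[186.04,177.49],[183.13,207.17]],.076);d=W[0]-W[1];print("line",np.degrees(np.arctan2(d[1],d[0])))
a=cv2.imread("pics/top0.png").astype(int);b=cv2.imread("pics/f_top.png").astype(int)
for n,(x0,y0,x1,y1) in dict(marker=(245,235,305,270),timer=(215,112,252,150),green=(258,182,300,230)).items(): print(n,np.abs(a-b)[y0:y1,x0:x1].mean())
E
```

```text
hub top px home / 7mm up: [[181.02, 189.61], [180.35, 189.13]] [[221.66, 145.7], [221.52, 143.17]]
top cap-disc 180.59948085221143 189.45583872707658
line -4.605207529480178
marker 26.195714285714285
timer 24.702228544333806
green 18.09044312169312
```

```bash
python3 - <<'E'
import cv2,numpy as np
for n in("top0","f_top"):
    h=cv2.cvtColor(cv2.imread(f"pics/{n}.png"),cv2.COLOR_BGR2HSV); m=((h[...,0]<8)|(h[...,0]>172))&(h[...,1]>150)&(h[...,2]>70)
    for (x0,y0,x1,y1) in((245,235,305,270),(215,112,252,150)): print(n,np.argwhere(m[y0:y1,x0:x1]).mean(0)[::-1]+[x0,y0])
from plant import robot
robot.close_job()
E
```

```text
top0 [286.12765957 248.19148936]
top0 [224.4 131.7]
f_top [286.55633803 248.03521127]
f_top [224.4 131.7]
the job is handed in; nothing more can be done
```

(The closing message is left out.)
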